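Line up the gift canisters by size on the display board

ROBOT

A 6-joint arm with a two-finger parallel gripper is mounted at the origin on the work surface. World frame = base frame: x ahead of the robot, y to its left, z up, the work surface at z = 0. Lengths are in m, angles in degrees, forces in N, time in s.
With the tool pointing down it reaches from about 0.375 to 0.9 m from the base axis. Payload 3.1 kg.
Tool frame: the origin (TCP) lies where the fingers leave the gripper's body, on its centre line; the fingertips stand 70 mm ahead of it and the grasp point (between the pads) lies 51 mm ahead of it; z points along the fingers, y is the line along which they close (so a half turn about z gives the same grasp; the last joint's range is limited). The gripper opens to 87 mm and grips with 3 to 60 N. Pads are 19 mm wide; open, the fingers measure 117 mm over their backs; the gripper's body (75 mm by 190 mm) begins 51 mm behind the grasp point.
Start: joints at [-80.014, 30.224, 82.088, -0, 67.689, -10.227], TCP at [0.216, -0.586, 0.292] pointing down, gripper open.
Joint ranges: [-176.69, 176.69], [-43.24, 126.21], [12.49, 139.97], [-82, 262], [0, 151.66], [-163.58, 163.58]. Speed limits (degrees/s): [159.86, 159.86, 180, 180, 180, 180].

INTERFACE

Orientations are given as a 3x3 rotation matrix whose columns are the frame's x, y, z axes.
In Python, from rig import readout, capture, calibration, bot, look_for gives the robot as it stands. The module is installed in compiled form; this text tells all that it offers.
- The arm moves only by the shell command python3 -m pendant 'ROWS'. ROWS is JSON, a list of rows, each a list of 7 numbers: the shift along the tool's x, y, z normalised to -1 to 1, where 1 is 200 mm, then the turn, a rotation vector about the tool's x, y, z normalised to -1 to 1, where 1 is 180 degrees, then the closure, from -1 (fully open) to 1 (shut). In form: [[dx, dy, dz, ax, ay, az, grip], ...]. A call has 1 to 8 rows; each row is the pose to reach, as a shift and turn from the pose commanded when the call began, along the tool's axes at that moment, turning the shorter way round; what a row does not reach only later rows make up. A row lasts 1/10 s, in which the tool goes at most 50 mm and 8.59 degrees, less where a joint would pass 70% of its speed; a pose out of reach is approached as far as the arm can. A call with a number of a shift or a turn outside -1 to 1 is refused whole. A call with a gripper value outside its range is refused whole. The fingers move at their own pace and stop on an object; the grip force is fixed at half the most. Time passes only in rows, so rows that repeat a pose let the fingers close. It gives the time, the measured TCP pose, the force, the opening and the grip force at its end, in the units of the state.
- readout.read_state(): the state, without advancing time (a new reading comes with each control period).
- capture(name): name is "side" or "top"; returns (picture, depth): 420x560x3 uint8, red, green, blue; 420x560 float32, m along the optical axis (not along the pixel's ray), 0 where there is no reading.
- calibration(name): a dict with "mtx" (3x3 intrinsics, pixels), "T" (4x4, takes a point from camera to world coordinates). Camera axes: x right, y down, z forward; pixel columns grow to the right and rows downward; lengths in m; the calibration is good to about 2 mm. A picture is of the moment at which its call begins. calibration takes no time and is no camera call.
- bot.hand_in(): hands the job in; it is judged then, once.
Trained networks look in the newest picture that a camera, given by its name, has taken for a name from the list of things; names that differ only in an ending like _2 or _b are one class to them, and where a whole thing is asked for, a point or a joint stands for the part that bears it (a point fixed in the world has none). Each returns a list of dicts, best first, with "conf" (0 to 1); they miss things now and then, are a little off and sometimes report something else, mostly with a low value. They report only what shows in the picture. A call takes as long as a camera call.
- look_for(thing, camera): "extent" ([left, top, right, bottom] in pixels, round what is visible of it).
The state is a dict: "time_s": time; "joint_positions": joint angles; "qvel": joint speeds; "tau": joint torques, N m; "position": TCP position; "tcp_rot": TCP orientation; "force": force on the tool from outside, world axes, zero at the start; "moment": the same for the moment, N m; "opening": opening from 0.0 (shut) to 1.0 (fully open); "grasp_force": force on a finger pad.
Only numpy, scipy, OpenCV 4.12 (cv2) and the standard library are available. Lean on these libraries where they do the work, as an engineer would, in place of code of your own. Each camera call takes 0.05 s, during which the arm holds its last target. There are 200 camera calls.

TASK

Stand the four brown gift canisters on the four cork marks of the white display board, one centred on each mark, in order of size: the smallest next to the card holder, each one bigger than the last, the largest next to the dish of chocolates. Keep the canisters upright all the time and leave them standing by themselves.

Things in the scene. Friction and masses are not known exactly. Their poses are not given: they have to be found in the camera images.
- can_s_mid (a point): the smallest of four upright round gift canisters, chocolate-brown card with a kraft-coloured lid on top; 34 mm in diameter, 42 mm tall; loose, light, standing on the bench at the start. The point is its centre, half-way up (21 mm above its underside); z is its axis, up
- can_m_mid (a point): the second smallest of four upright round gift canisters, chocolate-brown card with a kraft-coloured lid on top; 42 mm in diameter, 60 mm tall; loose, light, standing on the bench at the start. The point is its centre, half-way up (30 mm above its underside); z is its axis, up
- can_l_mid (a point): the second largest of four upright round gift canisters, chocolate-brown card with a kraft-coloured lid on top; 50 mm in diameter, 78 mm tall; loose, light, standing on the bench at the start. The point is its centre, half-way up (39 mm above its underside); z is its axis, up
- can_xl_mid (a point): the largest of four upright round gift canisters, chocolate-brown card with a kraft-coloured lid on top; 58 mm in diameter, 96 mm tall; loose, light, standing on the bench at the start. The point is its centre, half-way up (48 mm above its underside); z is its axis, up
- mark_a: the leftmost (seen from the robot, +y end) of four identical round cork marks in a straight row on the white display board (board 110 x 520 mm, 12 mm thick, fixed, a little turned on the bench); cork disc 66 mm across, 2 mm thick, marks 90 mm apart. Origin at the centre of the disc's underside; its top, 2 mm higher, is where a canister stands, 14 mm above the bench; y points along the row to the left, x across it, z up
- mark_b: the second from the left of four identical round cork marks in a straight row on the white display board (board 110 x 520 mm, 12 mm thick, fixed, a little turned on the bench); cork disc 66 mm across, 2 mm thick, marks 90 mm apart. Origin at the centre of the disc's underside; its top, 2 mm higher, is where a canister stands, 14 mm above the bench; y points along the row to the left, x across it, z up
- mark_c: the third from the left of four identical round cork marks in a straight row on the white display board (board 110 x 520 mm, 12 mm thick, fixed, a little turned on the bench); cork disc 66 mm across, 2 mm thick, marks 90 mm apart. Origin at the centre of the disc's underside; its top, 2 mm higher, is where a canister stands, 14 mm above the bench; y points along the row to the left, x across it, z up
- mark_d: the rightmost (-y end) of four identical round cork marks in a straight row on the white display board (board 110 x 520 mm, 12 mm thick, fixed, a little turned on the bench); cork disc 66 mm across, 2 mm thick, marks 90 mm apart. Origin at the centre of the disc's underside; its top, 2 mm higher, is where a canister stands, 14 mm above the bench; y points along the row to the left, x across it, z up
- card_holder: upright blank paper card (56 mm wide, 72 mm tall in all) in a dark wooden foot 60 x 30 mm, fixed on the board at one end of the row, left or right, 90 mm beyond the last mark. Origin at the centre of its underside, on the board's top
- dish: small white round dish of chocolates, 56 mm across, 22 mm tall, fixed on the board at the other end of the row, 90 mm beyond the last mark. Origin at the centre of its underside, on the board's top

How it is judged (in metres and radians):
At the end, for the whole second after the job is handed in: Each canister stands upright (within 0.08 rad) and at rest on its own cork mark, its axis within 12 mm of the mark's centre, in order of size along the row from the smallest on the mark next to the card holder to the largest on the mark next to the dish (((horizontal distance between card_holder and mark_a below 0.12 m and (horizontal distance between can_s_mid and mark_a below 0.012 m and z of can_s_mid in the frame of mark_a between 0.019 and 0.027 m) and (horizontal distance between can_m_mid and mark_b below 0.012 m and z of can_m_mid in the frame of mark_b between 0.028 and 0.036 m) and (horizontal distance between can_l_mid and mark_c below 0.012 m and z of can_l_mid in the frame of mark_c between 0.037 and 0.045 m) and (horizontal distance between can_xl_mid and mark_d below 0.012 m and z of can_xl_mid in the frame of mark_d between 0.046 and 0.054 m)) or (horizontal distance between card_holder and mark_d below 0.12 m and (horizontal distance between can_s_mid and mark_d below 0.012 m and z of can_s_mid in the frame of mark_d between 0.019 and 0.027 m) and (horizontal distance between can_m_mid and mark_c below 0.012 m and z of can_m_mid in the frame of mark_c between 0.028 and 0.036 m) and (horizontal distance between can_l_mid and mark_b below 0.012 m and z of can_l_mid in the frame of mark_b between 0.037 and 0.045 m) and (horizontal distance between can_xl_mid and mark_a below 0.012 m and z of can_xl_mid in the frame of mark_a between 0.046 and 0.054 m))) and angle between each of can_s_mid, can_m_mid, can_l_mid, can_xl_mid's own z axis and vertical below 0.08 rad and linear speed of each of can_s, can_m, can_l, can_xl below 0.01 m/s and angular speed of each of can_s, can_m, can_l, can_xl below 0.1 rad/s); the robot touches nothing.
It fails at once if a canister is tipped by more than about 35 degrees (angle between any of can_s_mid, can_m_mid, can_l_mid, can_xl_mid's own z axis and vertical above 0.6 rad).
It also fails if it takes over 112 s, if anything falls off the work surface, if the arm or the gripper's body presses on something with over 40 N, if the wrist force passes 120 N, or if a joint passes its speed limit or range.

## Working session

There is one attempt and no reset: what is moved stays moved. The work goes in short steps, Python scripts to look and compute and a shell command to move; the robot and the scene stay as the last step left them, time stands still between calls to the robot, and variables do not carry over. Pictures are saved under pics/ and viewed, at most 14 in all, crops included, and the job is handed in when it is done.

```bash
mkdir -p pics
python3 - <<'E'
from rig import readout, capture, calibration, bot, look_for
import cv2,numpy as np
s=readout.read_state();print(s)
for n in("top","side"):
    p,d=capture(n);cv2.imwrite(f"pics/{n}0.png",p[:,:,::-1]);c=calibration(n);print(n,c["mtx"].tolist(),c["T"].round(3).tolist())
    for t in("can_s_mid","can_m_mid","can_l_mid","can_xl_mid","mark_a","card_holder","dish"):
        print(t,[([round(v) for v in r["extent"]],round(r["conf"],2)) for r in look_for(t,n)])
E
```

```text
{'time_s': 0.0, 'joint_positions': array([-8.00143709e+01,  3.02789318e+01,  8.21565831e+01, -8.48319798e-04,
        6.76887797e+01, -1.02288355e+01]), 'qvel': array([-0.02196907,  0.05875652, -0.01456948, -0.06852209,  0.04266927,
        0.07329651]), 'tau': array([-6.63067094e-04, -4.40045571e+01, -1.76588702e+01,  6.31577242e-02,
        5.80914749e-02, -1.49076363e-04]), 'position': array([ 0.21586524, -0.58591526,  0.29127074]), 'tcp_rot': array([[ 9.38403945e-01,  3.45539988e-01, -3.89657691e-04],
       [ 3.45540008e-01, -9.38401592e-01,  2.13411108e-03],
       [ 3.71765319e-04, -2.13730058e-03, -9.99997647e-01]]), 'force': array([-0.34731074,  0.59202476,  0.55565145]), 'moment': array([ 0.0011668 , -0.02795189,  0.03396332]), 'grasp_force': 0.0, 'opening': 1.0026544766809546}
top [[383.53754192466374, 0.0, 280.6660968841055], [0.0, 383.53754192466374, 207.27373658934113], [0.0, 0.0, 1.0]] [[0.023, -0.981, 0.192, 0.398], [-0.999, -0.028, -0.019, -0.002], [0.024, -0.191, -0.981, 0.77], [0.0, 0.0, 0.0, 1.0]]
can_s_mid [([309, 242, 330, 260], 0.82)]
can_m_mid [([218, 255, 241
[... 211 characters left out ...]
, 174], 0.83)]
card_holder [([392, 164, 414, 201], 0.63), ([116, 244, 154, 274], 0.21)]
dish [([172, 128, 197, 151], 0.67)]
side [[539.8853755195216, 0.0, 282.2489726468701], [0.0, 539.8853755195216, 210.49450813927592], [0.0, 0.0, 1.0]] [[-0.838, -0.426, 0.34, 0.19], [-0.545, 0.663, -0.513, 0.566], [-0.007, -0.615, -0.788, 0.889], [0.0, 0.0, 0.0, 1.0]]
can_s_mid [([343, 192, 358, 216], 0.93)]
can_m_mid [([308, 250, 332, 288], 0.91)]
can_l_mid [([251, 312, 280, 358], 0.87)]
can_xl_mid [([410, 127, 451, 181], 0.98), ([309, 248, 332, 288], 0.39)]
mark_a [([233, 186, 267, 212], 0.9), ([263, 163, 294, 184], 0.83), ([198, 209, 235, 238], 0.82), ([290, 138, 319, 163], 0.73)]
card_holder []
dish []
```

View pics/top0.png

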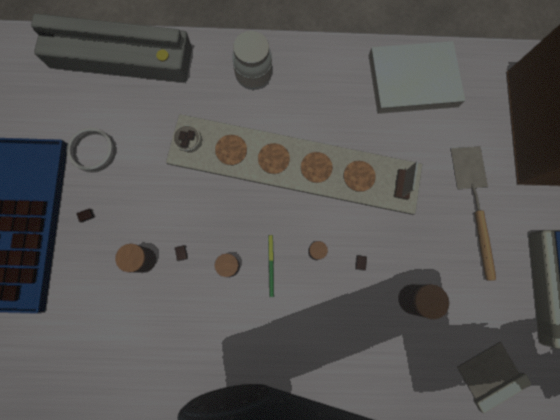

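View pics/side0.png

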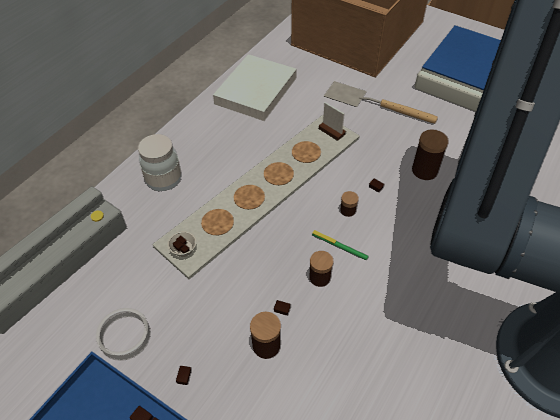

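The top view shows the dish at (187,139) on the left end and the card holder at (404,183) on the right end. So S goes to d (360,176), M to c, L to b and XL to a (231,150). The side view agrees.

```bash
cat > h.py <<'E'
from rig import readout, capture, calibration, bot, look_for
import cv2,numpy as np
H=dict(s=.042,m=.060,l=.078,xl=.096); D=dict(s=.034,m=.042,l=.05,xl=.058)
def cloud(n,d):
    c=calibration(n);v,u=np.mgrid[:d.shape[0],:d.shape[1]];K=c["mtx"]
    P=np.dstack([(u-K[0,2])/K[0,0]*d,(v-K[1,2])/K[1,1]*d,d]);return P@c["T"][:3,:3].T+c["T"][:3,3]
def onplane(n,uv,z):
    c=calibration(n);r=c["T"][:3,:3]@np.linalg.inv(c["mtx"])@[*uv,1];o=c["T"][:3,3];return o+r*(z-o[2])/r[2]
def lid(n,d,e,z,pad=4):
    "lid centre from the depth points near height z in box e"
    l,t,r,b=[int(x) for x in e];W=cloud(n,d);m=np.zeros(d.shape,bool);m[max(t-pad,0):b+pad,max(l-pad,0):r+pad]=1
    m&=(abs(W[...,2]-z)<.007)&(d>0)
    if m.sum()<15:return None
    # project the pixels' mask onto the plane of the lid
    v,u=np.nonzero(m);Q=np.array([onplane(n,(a,b_),z)[:2] for a,b_ in zip(u,v)]).astype(np.float32)
    (x,y),R=cv2.minEnclosingCircle(Q);return np.array([x,y]).round(4),Q.mean(0).round(4),round(2*R,4),np.median(W[m][:,2]).round(4)
def marks(n):
    return [onplane(n,((r["extent"][0]+r["extent"][2])/2,(r["extent"][1]+r["extent"][3])/2),.014)[:2].round(4) for r in look_for("mark_a",n) if r["conf"]>.5]
E
python3 - <<'E'
from h import *
for n in("top","side"):
    p,d=capture(n)
    for k in H:
        R=look_for(f"can_{k}_mid",n)
        if R: print(n,k,lid(n,d,R[0]["extent"],H[k]))
    M=np.array(sorted(marks(n),key=lambda q:-q[1]));print(M.tolist(),np.linalg.norm(np.diff(M,axis=0),axis=1))
    if len(M)==4:
        dr=M[0]-M[3];dr/=np.linalg.norm(dr);print("fit",[(M.mean(0)+dr*.09*k).round(4).tolist() for k in(1.5,.5,-.5,-1.5)],"row dir deg from +y toward +x",np.degrees(np.arctan2(dr[0],dr[1])))
E
```

```text
top s (array([ 0.4592, -0.0895]), array([ 0.4593, -0.0892], dtype=float32), 0.0358, np.float64(0.0423))
top m (array([0.4266, 0.0817]), array([0.4264, 0.0817], dtype=float32), 0.0435, np.float64(0.0607))
top l (array([0.4338, 0.2502]), array([0.4344, 0.2501], dtype=float32), 0.0526, np.float64(0.0786))
top xl (array([ 0.3715, -0.2788]), array([ 0.3712, -0.2789], dtype=float32), 0.0613, np.float64(0.0962))
[[0.6677, 0.0916], [0.6497, -0.0003], [0.6301, -0.0898], [0.6129, -0.1807]] [0.0936462  0.09162101 0.09251297]
fit [[0.6667, 0.0875], [0.649, -0.0007], [0.6312, -0.0889], [0.6135, -0.1771]] row dir deg from +y toward +x 11.378705176410033
side s (array([ 0.4563, -0.0859]), array([ 0.4578, -0.0855], dtype=float32), 0.041, np.float64(0.0415))
side m (array([0.4254, 0.0863]), array([0.4246, 0.0858], dtype=float32), 0.0475, np.float64(0.0597))
side l (array([0.4323, 0.2535]), array([0.4329, 0.2541], dtype=float32), 0.0546, np.float64(0.0781))
[[0.6611, 0.0941], [0.6425, 0.0031], [0.6263, -0.0841], [0.6134, -0.1687]] [0.09288143 0.08869205 0.08557786]
fit [[0.6599, 0.0939], [0.6439, 0.0054], [0.6278, -0.0832], [0.6117, -0.1717]] row dir deg from +y toward +x 10.287578301864817
```

```bash
cat >> h.py <<'E'
def cork(n):
    "cork disc centres by colour"
    p,d=capture(n);W=cloud(n,d);q=p.astype(int);m=((q[...,0]-q[...,2])>30)&(abs(W[...,2]-.014)<.008)&(W[...,0]>.55)&(W[...,0]<.75)&(abs(W[...,1]+.04)<.2)
    k,_,st,ce=cv2.connectedComponentsWithStats(cv2.morphologyEx(m.astype(np.uint8),cv2.MORPH_CLOSE,np.ones((5,5))));
    return [(onplane(n,ce[i],.014)[:2].round(4).tolist(),st[i].tolist(),W[m&(_==i)][:,:3].mean(0).round(4).tolist()) for i in range(1,k) if st[i][4]>150]
E
python3 - <<'E'
from h import *
for n in("top","side"):
    C=cork(n)
    for c in C: print(n,c)
    M=np.array(sorted([c[0] for c in C],key=lambda q:-q[1]))
    if len(M)==4:
        dr=M[0]-M[3];dr/=np.linalg.norm(dr);print(np.linalg.norm(np.diff(M,axis=0),axis=1),"fit",[(M.mean(0)+dr*.09*k).round(4).tolist() for k in(1.5,.5,-.5,-1.5)],np.degrees(np.arctan2(dr[0],dr[1])))
E
```

```text
top ([0.6646, 0.0889], [216, 135, 31, 30, 710], [0.6645, 0.0888, 0.0144])
top ([0.6485, 0.0004], [258, 144, 31, 30, 720], [0.6484, 0.0004, 0.0143])
top ([0.6323, -0.0881], [301, 153, 31, 29, 724], [0.6323, -0.0881, 0.0141])
top ([0.6163, -0.1766], [344, 161, 31, 30, 729], [0.6163, -0.1766, 0.0142])
[0.08995254 0.0899705  0.0899347 ] fit [[0.6646, 0.089], [0.6485, 0.0004], [0.6324, -0.0881], [0.6163, -0.1767]] 10.310543573203168
side ([0.6148, -0.1735], [292, 141, 29, 22, 505], [0.6151, -0.1743, 0.0132])
side ([0.6309, -0.0852], [263, 162, 31, 23, 556], [0.6313, -0.0858, 0.0134])
side ([0.647, 0.0032], [233, 185, 32, 24, 615], [0.6473, 0.0028, 0.0135])
side ([0.6632, 0.0917], [201, 209, 33, 26, 686], [0.6636, 0.0914, 0.0136])
[0.0899705  0.08985416 0.08975578] fit [[0.6632, 0.0919], [0.6471, 0.0033], [0.6309, -0.0852], [0.6147, -0.1738]] 10.342866223977374
```

```bash
cat >> h.py <<'E'
CAN=dict(s=(.4585,-.0875),m=(.426,.0838),l=(.4335,.252),xl=(.371,-.2775))
MK=dict(s=(.6155,-.1752),m=(.6317,-.0866),l=(.648,.0018),xl=(.664,.0903))
G=dict(s=.077,m=.086,l=.096,xl=.106)  # TCP height above the underside
def to(x,y,z):
    s=readout.read_state();R=s["tcp_rot"];d=R.T@(np.array([x,y,z])-s["position"])/.2
    print(round(s["time_s"],2),s["position"].round(4),"yaw",np.degrees(np.arctan2(R[1,1],R[0,1])).round(2),"J6",s["joint_positions"][5].round(1),"open",round(s["opening"],3),"->",d.round(3))
E
python3 -m pendant '[[1,-0.9,0.1,0,0,-0.3306,-1],[1,-0.9,0.1,0,0,-0.3306,-1],[1,-0.9,0.1,0,0,-0.3306,-1],[1,-0.9,0.1,0,0,-0.3306,-1],[1,-0.9,0.1,0,0,-0.3306,-1],[1,-0.9,0.1,0,0,-0.3306,-1],[1,-0.9,0.1,0,0,-0.3306,-1],[1,-0.9,0.1,0,0,-0.3306,-1]]'
python3 -c "
from h import *
to(*CAN['xl'],.2); print(readout.read_state()['tcp_rot'].round(4))"
```

```text
time_s: 2.3
position: [0.342, -0.3477, 0.2725]
tcp_rot: [[0.177, 0.984, 0.0], [0.984, -0.177, -0.0], [-0.0, 0.0, -1.0]]
force: [-0.4, 0.4, 0.3]
opening: 1.0
grasp_force: 0.0
2.3 [ 0.342  -0.3477  0.2725] yaw -10.19 J6 -48.4 open 1.0 -> [0.371 0.081 0.362]
[[ 1.769e-01  9.842e-01  2.000e-04]
 [ 9.842e-01 -1.769e-01 -5.000e-04]
 [-4.000e-04  3.000e-04 -1.000e+00]]
```

Over it, then one look to check alignment before going down.

```bash
python3 -m pendant '[[0.371,0.081,0.3,0,0,0,-1],[0.371,0.081,0.3,0,0,0,-1],[0.371,0.081,0.3,0,0,0,-1],[0.371,0.081,0.3,0,0,0,-1]]'
python3 - <<'E'
from h import *
to(*CAN['xl'],.106)
for n in("top","side"):
    p,d=capture(n)
    R=look_for("can_xl_mid",n);print(n,R[:1])
    if R:print(lid(n,d,R[0]["extent"],.096))
    cv2.imwrite(f"pics/{n}1.png",p[:,:,::-1])
E
```

```text
time_s: 2.7
position: [0.3708, -0.2784, 0.2119]
tcp_rot: [[0.18, 0.984, -0.001], [0.984, -0.18, 0.0], [0.0, -0.001, -1.0]]
force: [-0.6, -1.1, 0.6]
opening: 1.002
grasp_force: 0.0
2.7 [ 0.3708 -0.2784  0.2119] yaw -10.35 J6 -40.4 open 1.002 -> [0.004 0.001 0.529]
top [{'extent': [399.5, 283.1, 448.2, 319.5], 'conf': 0.61}]
(array([ 0.3719, -0.2787]), array([ 0.3714, -0.2778], dtype=float32), 0.061, np.float64(0.0963))
side [{'extent': [407.1, 129.3, 449.3, 180.6], 'conf': 0.59}]
(array([ 0.3696, -0.2737]), array([ 0.3716, -0.2737], dtype=float32), 0.0673, np.float64(0.0954))
```

View pics/side1.png

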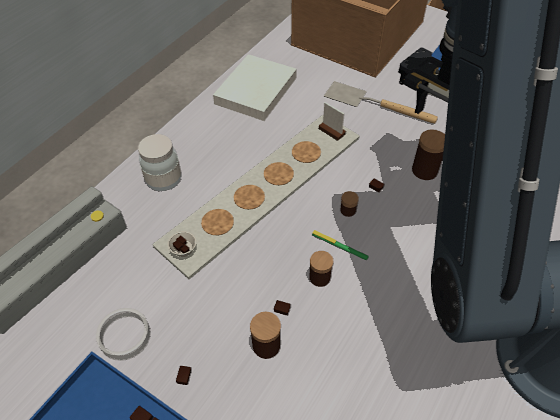

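The side view shows the gripper at about (425,85), above the XL canister at (430,155), with nothing in the way. I'll go down and grip.

```bash
python3 -m pendant '[[0.004,0.001,0.2,0,0,0,-1],[0.004,0.001,0.4,0,0,0,-1],[0.004,0.001,0.53,0,0,0,-1],[0.004,0.001,0.53,0,0,0,-1],[0.004,0.001,0.53,0,0,0,1],[0.004,0.001,0.53,0,0,0,1],[0.004,0.001,0.53,0,0,0,1],[0.004,0.001,0.53,0,0,0,1]]'
python3 -m pendant '[[0,0,0,0,0,0,1],[0,0,0,0,0,0,1],[0,0,0,0,0,0,1],[0,0,0,0,0,0,1]]'
```

```text
time_s: 3.7
position: [0.3715, -0.2781, 0.1075]
tcp_rot: [[0.178, 0.984, 0.002], [0.984, -0.178, -0.002], [-0.002, 0.002, -1.0]]
force: [0.3, -0.6, 0.1]
opening: 0.724
grasp_force: 0.0
time_s: 4.1
position: [0.3713, -0.2779, 0.1072]
tcp_rot: [[0.178, 0.984, 0.001], [0.984, -0.178, -0.001], [-0.001, 0.001, -1.0]]
force: [-0.2, -0.3, 7.3]
opening: 0.664
grasp_force: 30.0
```

```bash
python3 -m pendant '[[0,0,-0.15,0,0,0,1],[0,0,-0.35,0,0,0,1],[0.1,0.06,-0.55,0,0,0,1],[0.25,0.14,-0.7,0,0,0,1],[0.45,0.24,-0.8,0,0,0,1],[0.65,0.35,-0.8,0,0,0,1],[0.85,0.46,-0.8,0,0,0,1],[1,0.54,-0.8,0,0,0,1]]'
python3 -m pendant '[[0.2,0.11,0,0,0,0,1],[0.4,0.22,0,0,0,0,1],[0.6,0.33,0,0,0,0,1],[0.8,0.44,0,0,0,0,1],[0.95,0.5,0,0,0,0,1],[1,0.54,0,0,0,0,1],[1,0.54,0,0,0,0,1]]'
python3 -c "
from h import *
to(*MK['xl'],.15)"
```

```text
time_s: 4.9
position: [0.5138, -0.0976, 0.2665]
tcp_rot: [[0.177, 0.984, 0.001], [0.984, -0.177, 0.0], [0.0, 0.001, -1.0]]
force: [-0.5, -1.8, -1.9]
opening: 0.663
grasp_force: 30.0
time_s: 5.6
position: [0.6552, 0.0787, 0.2655]
tcp_rot: [[0.176, 0.984, -0.001], [0.984, -0.176, -0.0], [-0.0, -0.0, -1.0]]
force: [-1.3, -0.1, -2.2]
opening: 0.661
grasp_force: 30.0
5.6 [0.6552 0.0787 0.2655] yaw -10.13 J6 7.3 open 0.661 -> [0.065 0.033 0.577]
```

```bash
python3 -m pendant '[[0.065,0.033,0.1,0,0,0,1],[0.065,0.033,0.3,0,0,0,1],[0.065,0.033,0.48,0,0,0,1],[0.065,0.033,0.58,0,0,0,1],[0.065,0.033,0.58,0,0,0,1],[0.065,0.033,0.58,0,0,0,1]]'
python3 - <<'E'
from h import *
to(*MK['xl'],.122)
for n in("top","side"):
    p,d=capture(n); cv2.imwrite(f"pics/{n}2.png",p[:,:,::-1])
cv2.imwrite("pics/both2.png",np.hstack([cv2.resize(cv2.imread("pics/side2.png")[120:320,100:300],(400,400)),cv2.resize(cv2.imread("pics/top2.png")[80:230,160:310],(400,400))]))
E
```

```text
time_s: 6.2
position: [0.6633, 0.0877, 0.1504]
tcp_rot: [[0.18, 0.984, -0.001], [0.984, -0.18, -0.0], [-0.001, -0.001, -1.0]]
force: [0.2, -0.2, -0.6]
opening: 0.661
grasp_force: 30.0
6.2 [0.6633 0.0877 0.1504] yaw -10.36 J6 8.4 open 0.661 -> [0.014 0.001 0.142]
```

View pics/both2.png

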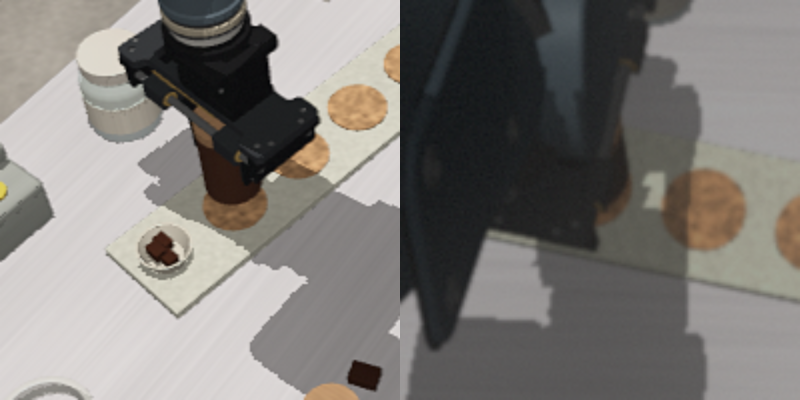

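The side crop shows XL held upright just above mark a (235,205). The gripper's far end comes near the jar at (115,75), so I'll check that clearance before lowering.

Run:
```python
from h import *
p=cv2.imread("pics/top0.png")
for n in("top","side"):
    p,d=capture(n);W=cloud(n,d).reshape(-1,3);m=(W[:,2]>.03)&(W[:,2]<.112)&(W[:,0]>.7)&(W[:,1]<.2)&(W[:,1]>0);m&=np.hypot(W[:,0]-.664,W[:,1]-.09)>.06
    Q=W[m];print(n,len(Q),Q.min(0).round(3),Q.max(0).round(3))
    for y in np.arange(0,.2,.02):
        q=Q[abs(Q[:,1]-y)<.01]
        if len(q):print(round(y,2),q.min(0).round(3),q.max(0).round(3),len(q))
```

```text
top 730 [0.804 0.011 0.03 ] [0.878 0.046 0.104]
0.02 [0.809 0.011 0.03 ] [0.869 0.03  0.104] 374
0.04 [0.804 0.03  0.03 ] [0.878 0.046 0.104] 356
side 1332 [0.7   0.017 0.03 ] [0.883 0.2   0.105]
0.02 [0.838 0.017 0.096] [0.868 0.029 0.104] 45
0.04 [0.802 0.03  0.031] [0.877 0.05  0.104] 123
0.06 [0.8  0.05 0.03] [0.878 0.07  0.103] 347
0.08 [0.804 0.07  0.03 ] [0.876 0.09  0.105] 607
0.1 [0.823 0.09  0.031] [0.854 0.093 0.073] 79
0.16 [0.701 0.164 0.033] [0.704 0.17  0.037] 4
0.18 [0.7   0.172 0.03 ] [0.707 0.188 0.037] 25
```

The jar starts at x = 0.80 and the gripper only reaches x = 0.76, so it is clear. I'll lower and release.

```bash
python3 -m pendant '[[0.014,0,0.05,0,0,0,1],[0.014,0,0.1,0,0,0,1],[0.014,0,0.13,0,0,0,1],[0.014,0,0.145,0,0,0,1],[0.014,0,0.145,0,0,0,1],[0.014,0,0.145,0,0,0,1]]'
python3 -m pendant '[[0,0,0,0,0,0,0.1],[0,0,0,0,0,0,-0.4],[0,0,0,0,0,0,-1],[0,0,0,0,0,0,-1],[0,0,0,0,0,0,-1],[0,0,0,0,0,0,-1],[0,0,0,0,0,0,-1]]'
python3 -m pendant '[[0,0,-0.1,0,0,0,-1],[0,0,-0.3,0,0,0,-1],[0,0,-0.5,0,0,0,-1],[0,0,-0.7,0,0,0,-1],[0,0,-0.7,0,0,0,-1]]'
python3 -c "
from h import *
to(*CAN['l'],.25)"
```

```text
time_s: 7.0
position: [0.6635, 0.0921, 0.1213]
tcp_rot: [[0.178, 0.984, -0.002], [0.984, -0.178, 0.0], [-0.0, -0.002, -1.0]]
force: [-2.6, 0.9, 3.8]
opening: 0.66
grasp_force: 30.0
time_s: 7.7
position: [0.6644, 0.0917, 0.1212]
tcp_rot: [[0.179, 0.984, 0.0], [0.984, -0.179, -0.0], [0.0, 0.0, -1.0]]
force: [-0.4, -0.7, 0.1]
opening: 0.981
grasp_force: 0.0
time_s: 8.2
position: [0.6677, 0.0919, 0.2685]
tcp_rot: [[0.178, 0.984, 0.014], [0.984, -0.178, -0.0], [0.002, 0.014, -1.0]]
force: [0.5, -0.2, 0.4]
opening: 0.998
grasp_force: 0.0
8.2 [0.6677 0.0919 0.2685] yaw -10.27 J6 8.6 open 0.998 -> [ 0.579 -1.296  0.076]
```

```bash
python3 -m pendant '[[0.58,-1,0.05,0,0,0,-1],[0.58,-1,0.05,0,0,0,-1],[0.58,-1,0.05,0,0,0,-1],[0.58,-1,0.05,0,0,0,-1],[0.58,-1,0.05,0,0,0,-1],[0.58,-1,0.05,0,0,0,-1]]'
python3 -c "
from h import *
to(*CAN['l'],.20)
n='side';p,d=capture(n);R=look_for('can_xl_mid',n);print(R[:1]);print(lid(n,d,R[0]['extent'],.110))
n='side';R=look_for('can_l_mid',n);print(R[:1]);print(lid(n,d,R[0]['extent'],.078))"
```

```text
time_s: 8.8
position: [0.4833, 0.2437, 0.2503]
tcp_rot: [[0.174, 0.985, -0.005], [0.985, -0.174, -0.0], [-0.001, -0.005, -1.0]]
force: [0.2, -0.4, 1.1]
opening: 1.0
grasp_force: 0.0
8.8 [0.4833 0.2437 0.2503] yaw -10.01 J6 24.9 open 1.0 -> [-0.002 -0.251  0.253]
[{'extent': [343.4, 190.0, 359.0, 216.0], 'conf': 0.67}]
None
[]Traceback (most recent call last):
  File "<string>", line 5, in <module>
    n='side';R=look_for('can_l_mid',n);print(R[:1]);print(lid(n,d,R[0]['extent'],.078))
                                                                  ~^^^
IndexError: list index out of range
```

```bash
python3 -m pendant '[[0,-0.25,0.1,0,0,0,-1],[0,-0.25,0.2,0,0,0,-1],[0,-0.25,0.25,0,0,0,-1],[0,-0.25,0.25,0,0,0,-1],[0,-0.25,0.25,0,0,0,-1]]'
python3 -c "
from h import *
to(*CAN['l'],.097)"
```

```text
time_s: 9.45
position: [0.4412, 0.2503, 0.2015]
tcp_rot: [[0.18, 0.984, 0.002], [0.984, -0.18, 0.001], [0.001, 0.002, -1.0]]
force: [1.0, -0.4, 0.3]
opening: 1.002
grasp_force: 0.0
9.45 [0.4412 0.2503 0.2015] yaw -10.37 J6 27.3 open 1.002 -> [ 0.001 -0.04   0.522]
```

```bash
python3 -m pendant '[[0,-0.04,0.1,0,0,0,-1],[0,-0.04,0.3,0,0,0,-1],[0,-0.04,0.45,0,0,0,-1],[0,-0.04,0.52,0,0,0,-1],[0,-0.04,0.52,0,0,0,-1],[0,-0.04,0.52,0,0,0,-1]]'
python3 -m pendant '[[0,0,0,0,0,0,1],[0,0,0,0,0,0,1],[0,0,0,0,0,0,1],[0,0,0,0,0,0,1],[0,0,0,0,0,0,1],[0,0,0,0,0,0,1],[0,0,0,0,0,0,1],[0,0,0,0,0,0,1]]'
python3 -c "
from h import *
to(*MK['l'],.22)"
```

```text
time_s: 10.05
position: [0.4326, 0.2521, 0.0978]
tcp_rot: [[0.179, 0.984, 0.002], [0.984, -0.179, 0.001], [0.001, 0.002, -1.0]]
force: [-0.1, -0.4, 0.0]
opening: 1.003
grasp_force: 0.0
time_s: 10.85
position: [0.4317, 0.2522, 0.0976]
tcp_rot: [[0.178, 0.984, 0.002], [0.984, -0.178, 0.0], [0.001, 0.002, -1.0]]
force: [1.7, -0.5, 4.2]
opening: 0.57
grasp_force: 30.0
10.85 [0.4317 0.2522 0.0976] yaw -10.28 J6 27.7 open 0.57 -> [-1.038  1.288 -0.611]
```

```bash
python3 -m pendant '[[0,0,-0.15,0,0,0,1],[-0.1,0,-0.35,0,0,0,1],[-0.3,0.1,-0.55,0,0,0,1],[-0.5,0.3,-0.7,0,0,0,1],[-0.7,0.45,-0.75,0,0,0,1],[-0.9,0.6,-0.75,0,0,0,1],[-1,0.8,-0.75,0,0,0,1],[-1,1,-0.75,0,0,0,1]]'
python3 -m pendant '[[-0.04,0.1,0,0,0,0,1],[-0.04,0.2,0,0,0,0,1],[-0.04,0.27,0,0,0,0,1],[-0.04,0.29,0,0,0,0,1],[-0.04,0.29,0,0,0,0,1],[-0.04,0.29,0,0,0,0,1],[-0.04,0.29,0,0,0,0,1]]'
python3 -c "
from h import *
to(*MK['l'],.112)"
```

```text
time_s: 11.65
position: [0.5873, 0.0179, 0.2469]
tcp_rot: [[0.182, 0.983, -0.004], [0.983, -0.182, 0.0], [-0.001, -0.004, -1.0]]
force: [-0.1, 0.6, -0.8]
opening: 0.567
grasp_force: 30.0
time_s: 12.35
position: [0.6431, 0.0031, 0.247]
tcp_rot: [[0.178, 0.984, -0.002], [0.984, -0.178, 0.0], [0.0, -0.002, -1.0]]
force: [0.3, 0.3, -0.3]
opening: 0.568
grasp_force: 30.0
12.35 [0.6431 0.0031 0.247 ] yaw -10.25 J6 0.6 open 0.568 -> [-0.002  0.026  0.675]
```

```bash
python3 -m pendant '[[0,0.026,0.15,0,0,0,1],[0,0.026,0.35,0,0,0,1],[0,0.026,0.5,0,0,0,1],[0,0.026,0.6,0,0,0,1],[0,0.026,0.65,0,0,0,1],[0,0.026,0.674,0,0,0,1],[0,0.026,0.674,0,0,0,1],[0,0.026,0.674,0,0,0,1]]'
python3 -c "
from h import *
to(*MK['l'],.112)"
```

```text
time_s: 13.15
position: [0.6502, 0.0016, 0.1137]
tcp_rot: [[0.178, 0.984, 0.003], [0.984, -0.178, -0.0], [0.0, 0.003, -1.0]]
force: [0.1, 0.3, -1.1]
opening: 0.571
grasp_force: 30.0
13.15 [0.6502 0.0016 0.1137] yaw -10.27 J6 0.6 open 0.571 -> [-0.001 -0.011  0.009]
```

```bash
python3 -m pendant '[[0,-0.01,0.005,0,0,0,1],[0,-0.01,0.009,0,0,0,1],[0,-0.01,0.009,0,0,0,1],[0,-0.01,0.009,0,0,0,0.1],[0,-0.01,0.009,0,0,0,-0.4],[0,-0.01,0.009,0,0,0,-1],[0,-0.01,0.009,0,0,0,-1],[0,-0.01,0.009,0,0,0,-1]]'
python3 -m pendant '[[0,0,0,0,0,0,-1],[0,0,0,0,0,0,-1],[0,0,0,0,0,0,-1],[0,0,-0.1,0,0,0,-1],[0,0,-0.3,0,0,0,-1],[0,0,-0.5,0,0,0,-1],[0,0,-0.6,0,0,0,-1],[0,0,-0.6,0,0,0,-1]]'
python3 -c "
from h import *
to(*CAN['m'],.2)"
```

```text
time_s: 13.95
position: [0.6473, 0.002, 0.1103]
tcp_rot: [[0.179, 0.984, -0.0], [0.984, -0.179, 0.0], [0.0, -0.0, -1.0]]
force: [-0.6, 0.2, -0.8]
opening: 0.849
grasp_force: 0.0
time_s: 14.75
position: [0.6494, 0.0018, 0.2348]
tcp_rot: [[0.178, 0.984, 0.008], [0.984, -0.178, -0.001], [0.0, 0.009, -1.0]]
force: [0.6, -0.2, 0.1]
opening: 1.002
grasp_force: 0.0
14.75 [0.6494 0.0018 0.2348] yaw -10.27 J6 0.6 open 1.002 -> [ 0.204 -1.174  0.164]
```

```bash
python3 -m pendant '[[0.2,-1,0,0,0,0,-1],[0.2,-1,0.1,0,0,0,-1],[0.2,-1,0.16,0,0,0,-1],[0.2,-1,0.16,0,0,0,-1],[0.2,-1,0.16,0,0,0,-1],[0.2,-1,0.16,0,0,0,-1],[0.2,-1,0.16,0,0,0,-1]]'
python3 -m pendant '[[0,-0.16,0,0,0,0,-1],[0,-0.16,0,0,0,0,-1],[0,-0.16,0,0,0,0,-1],[0,-0.16,0,0,0,0,-1]]'
python3 -c "
from h import *
to(*CAN['m'],.087)
p,d=capture('side')
cv2.imwrite('pics/side3.png',p[:,:,::-1])
p,d=capture('top')
cv2.imwrite('pics/top3.png',p[:,:,::-1])"
```

```text
time_s: 15.45
position: [0.4596, 0.0768, 0.1986]
tcp_rot: [[0.178, 0.984, 0.003], [0.984, -0.178, -0.0], [0.0, 0.003, -1.0]]
force: [1.5, -0.1, 0.5]
opening: 1.003
grasp_force: 0.0
time_s: 15.85
position: [0.4287, 0.0823, 0.1989]
tcp_rot: [[0.179, 0.984, 0.004], [0.984, -0.179, -0.0], [0.0, 0.004, -1.0]]
force: [0.3, 1.0, 0.9]
opening: 1.002
grasp_force: 0.0
15.85 [0.4287 0.0823 0.1989] yaw -10.32 J6 6.5 open 1.002 -> [ 0.005 -0.017  0.56 ]
```

View pics/side3.png

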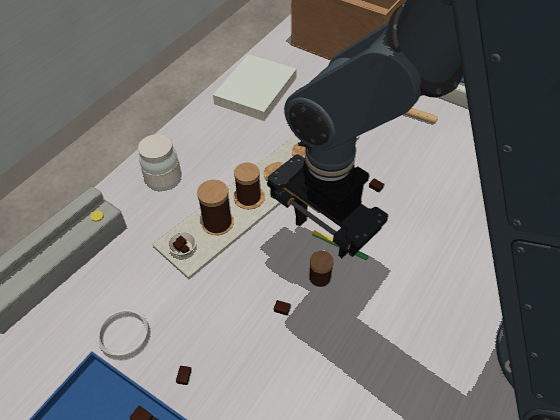

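The side view shows XL at (215,210) on mark a and L at (247,187) on mark b. Both are upright and centred, and M at (320,268) is under the gripper. I'll grip it.

```bash
python3 -m pendant '[[0.005,-0.012,0.15,0,0,0,-1],[0.005,-0.012,0.35,0,0,0,-1],[0.005,-0.012,0.5,0,0,0,-1],[0.005,-0.012,0.56,0,0,0,-1],[0.005,-0.012,0.56,0,0,0,-1],[0.005,-0.012,0.56,0,0,0,1],[0.005,-0.012,0.56,0,0,0,1],[0.005,-0.012,0.56,0,0,0,1]]'
python3 -m pendant '[[0,0,0,0,0,0,1],[0,0,0,0,0,0,1],[0,0,0,0,0,0,1],[0,0,0,0,0,0,1],[0,0,0,0,0,0,1],[0,0,0,0,0,0,1],[0,0,0,0,0,0,1]]'
python3 -c "
from h import *
to(*MK['m'],.22)"
```

```text
time_s: 16.75
position: [0.4248, 0.0842, 0.0875]
tcp_rot: [[0.178, 0.984, 0.002], [0.984, -0.178, -0.0], [0.0, 0.002, -1.0]]
force: [0.7, -0.2, -0.6]
opening: 0.81
grasp_force: 0.0
time_s: 17.45
position: [0.4244, 0.0842, 0.0868]
tcp_rot: [[0.178, 0.984, 0.001], [0.984, -0.178, -0.0], [0.0, 0.001, -1.0]]
force: [0.8, -0.0, 5.6]
opening: 0.478
grasp_force: 30.0
17.45 [0.4244 0.0842 0.0868] yaw -10.28 J6 6.6 open 0.478 -> [-0.655  1.173 -0.665]
```

```bash
python3 -m pendant '[[0,0,-0.15,0,0,0,1],[-0.1,0,-0.35,0,0,0,1],[-0.3,0.1,-0.55,0,0,0,1],[-0.5,0.25,-0.67,0,0,0,1],[-0.65,0.45,-0.67,0,0,0,1],[-0.655,0.65,-0.67,0,0,0,1],[-0.655,0.85,-0.67,0,0,0,1],[-0.655,1,-0.67,0,0,0,1]]'
python3 -m pendant '[[0,0.1,0,0,0,0,1],[0,0.17,0,0,0,0,1],[0,0.17,0,0,0,0,1],[0,0.17,0,0,0,0,1],[0,0.17,0,0,0,0,1],[0,0.17,0,0,0,0,1]]'
python3 -c "
from h import *
to(*MK['m'],.1015)"
```

```text
time_s: 18.25
position: [0.5995, -0.0818, 0.2203]
tcp_rot: [[0.18, 0.984, 0.001], [0.984, -0.18, -0.0], [-0.0, 0.001, -1.0]]
force: [-0.9, 0.0, -1.2]
opening: 0.477
grasp_force: 30.0
time_s: 18.85
position: [0.6298, -0.0861, 0.2205]
tcp_rot: [[0.178, 0.984, -0.001], [0.984, -0.178, 0.0], [0.0, -0.002, -1.0]]
force: [-0.2, -0.1, -0.5]
opening: 0.476
grasp_force: 30.0
18.85 [ 0.6298 -0.0861  0.2205] yaw -10.27 J6 -7.6 open 0.476 -> [-0.001  0.011  0.595]
```

```bash
python3 -m pendant '[[0,0.006,0.15,0,0,0,1],[0,0.006,0.3,0,0,0,1],[0,0.006,0.45,0,0,0,1],[0,0.006,0.54,0,0,0,1],[0,0.006,0.58,0,0,0,1],[0,0.006,0.597,0,0,0,1],[0,0.006,0.597,0,0,0,1],[0,0.006,0.597,0,0,0,1]]'
python3 -c "
from h import *
to(*MK['m'],.101)"
```

```text
time_s: 19.65
position: [0.6329, -0.0869, 0.1025]
tcp_rot: [[0.178, 0.984, 0.003], [0.984, -0.178, -0.001], [-0.0, 0.003, -1.0]]
force: [-0.8, -0.6, -1.7]
opening: 0.478
grasp_force: 30.0
19.65 [ 0.6329 -0.0869  0.1025] yaw -10.28 J6 -7.5 open 0.478 -> [ 0.    -0.006  0.007]
```

```bash
python3 -m pendant '[[0,0,0.004,0,0,0,1],[0,0,0.004,0,0,0,1],[0,0,0.004,0,0,0,1],[0,0,0.004,0,0,0,-0.1],[0,0,0.004,0,0,0,-0.5],[0,0,0.004,0,0,0,-1],[0,0,0.004,0,0,0,-1],[0,0,0.004,0,0,0,-1]]'
python3 -m pendant '[[0,0,0,0,0,0,-1],[0,0,0,0,0,0,-1],[0,0,0,0,0,0,-1],[0,0,0,0,0,0,-1],[0,0,-0.1,0,0,0,-1],[0,0,-0.3,0,0,0,-1],[0,0,-0.5,0,0,0,-1],[0,0,-0.5,0,0,0,-1]]'
python3 -c "
from h import *
to(*CAN['s'],.18)"
```

```text
time_s: 20.45
position: [0.6321, -0.0867, 0.1004]
tcp_rot: [[0.178, 0.984, -0.0], [0.984, -0.178, 0.0], [0.0, -0.0, -1.0]]
force: [0.1, -0.2, -0.2]
opening: 0.827
grasp_force: 0.0
time_s: 21.25
position: [0.6355, -0.0876, 0.2065]
tcp_rot: [[0.178, 0.984, 0.012], [0.984, -0.178, -0.004], [-0.002, 0.012, -1.0]]
force: [0.8, 0.3, 0.6]
opening: 1.001
grasp_force: 0.0
21.25 [ 0.6355 -0.0876  0.2065] yaw -10.27 J6 -7.5 open 1.001 -> [-0.157 -0.873  0.122]
```

```bash
python3 -m pendant '[[-0.157,-0.86,0,0,0,0,-1],[-0.157,-0.86,0.05,0,0,0,-1],[-0.157,-0.86,0.12,0,0,0,-1],[-0.157,-0.86,0.12,0,0,0,-1],[-0.157,-0.86,0.12,0,0,0,-1],[-0.157,-0.86,0.12,0,0,0,-1],[-0.157,-0.86,0.12,0,0,0,-1]]'
python3 -c "
from h import *
to(*CAN['s'],.078)"
```

```text
time_s: 21.95
position: [0.4592, -0.0876, 0.1767]
tcp_rot: [[0.178, 0.984, 0.003], [0.984, -0.178, -0.001], [-0.001, 0.003, -1.0]]
force: [0.5, 0.3, 0.1]
opening: 1.0
grasp_force: 0.0
21.95 [ 0.4592 -0.0876  0.1767] yaw -10.28 J6 -14.3 open 1.0 -> [ 0.    -0.005  0.493]
```

```bash
python3 -m pendant '[[0,0,0.15,0,0,0,-1],[0,0,0.3,0,0,0,-1],[0,0,0.43,0,0,0,-1],[0,0,0.495,0,0,0,-1],[0,0,0.495,0,0,0,-1],[0,0,0.495,0,0,0,1],[0,0,0.495,0,0,0,1],[0,0,0.495,0,0,0,1]]'
python3 -m pendant '[[0,0,0,0,0,0,1],[0,0,0,0,0,0,1],[0,0,0,0,0,0,1],[0,0,0,0,0,0,1],[0,0,0,0,0,0,1],[0,0,0,0,0,0,1],[0,0,0,0,0,0,1],[0,0,0,0,0,0,1]]'
python3 -c "
from h import *
to(*MK['s'],.2)"
```

```text
time_s: 22.75
position: [0.4581, -0.0871, 0.0783]
tcp_rot: [[0.178, 0.984, 0.002], [0.984, -0.178, -0.001], [-0.001, 0.002, -1.0]]
force: [0.5, 0.5, -0.2]
opening: 0.81
grasp_force: 0.0
time_s: 23.55
position: [0.4575, -0.087, 0.0775]
tcp_rot: [[0.178, 0.984, 0.001], [0.984, -0.178, -0.0], [-0.0, 0.001, -1.0]]
force: [0.5, -0.9, 2.6]
opening: 0.382
grasp_force: 30.0
23.55 [ 0.4575 -0.087   0.0775] yaw -10.28 J6 -14.3 open 0.382 -> [-0.293  0.857 -0.612]
```

```bash
python3 -m pendant '[[0,0,-0.15,0,0,0,1],[-0.1,0.05,-0.35,0,0,0,1],[-0.2,0.2,-0.55,0,0,0,1],[-0.29,0.4,-0.61,0,0,0,1],[-0.293,0.6,-0.61,0,0,0,1],[-0.293,0.8,-0.61,0,0,0,1],[-0.293,0.86,-0.61,0,0,0,1],[-0.293,0.86,-0.61,0,0,0,1]]'
python3 -m pendant '[[0,0,0.1,0,0,0,1],[0,0,0.2,0,0,0,1],[0,0,0.3,0,0,0,1],[0,0,0.3,0,0,0,1],[0,0,0.3,0,0,0,1]]'
python3 -c "
from h import *
to(*MK['s'],.0915)"
```

```text
time_s: 24.35
position: [0.6173, -0.1756, 0.1987]
tcp_rot: [[0.178, 0.984, 0.001], [0.984, -0.178, -0.0], [-0.0, 0.001, -1.0]]
force: [-0.5, 0.3, -0.8]
opening: 0.386
grasp_force: 30.0
time_s: 24.85
position: [0.6147, -0.1747, 0.139]
tcp_rot: [[0.178, 0.984, -0.003], [0.984, -0.178, 0.001], [0.001, -0.003, -1.0]]
force: [0.8, 0.1, -0.2]
opening: 0.383
grasp_force: 30.0
24.85 [ 0.6147 -0.1747  0.139 ] yaw -10.28 J6 -15.6 open 0.383 -> [-0.002  0.005  0.237]
```

```bash
python3 -m pendant '[[0,0,0.1,0,0,0,1],[0,0,0.18,0,0,0,1],[0,0,0.22,0,0,0,1],[0,0,0.238,0,0,0,1],[0,0,0.238,0,0,0,1],[0,0,0.238,0,0,0,1],[0,0,0.238,0,0,0,1]]'
python3 -c "
from h import *
to(*MK['s'],.0915)"
```

```text
time_s: 25.55
position: [0.6164, -0.1754, 0.0922]
tcp_rot: [[0.178, 0.984, 0.001], [0.984, -0.178, -0.0], [-0.0, 0.001, -1.0]]
force: [-0.3, 0.5, -1.3]
opening: 0.381
grasp_force: 30.0
25.55 [ 0.6164 -0.1754  0.0922] yaw -10.28 J6 -15.6 open 0.381 -> [-0.    -0.004  0.004]
```

Release, rise and back away towards the robot so both cameras see the row.

```bash
python3 -m pendant '[[0,0,0.003,0,0,0,1],[0,0,0.003,0,0,0,1],[0,0,0.003,0,0,0,-0.1],[0,0,0.003,0,0,0,-0.4],[0,0,0.003,0,0,0,-1],[0,0,0.003,0,0,0,-1],[0,0,0.003,0,0,0,-1],[0,0,0.003,0,0,0,-1]]'
python3 -m pendant '[[0,0,0,0,0,0,-1],[0,0,0,0,0,0,-1],[0,0,0,0,0,0,-1],[0,0,0,0,0,0,-1],[0,0,-0.1,0,0,0,-1],[0,0,-0.3,0,0,0,-1],[0,0,-0.5,0,0,0,-1],[0,0,-0.7,0,0,0,-1]]'
python3 -m pendant '[[-0.2,-0.2,0,0,0,0,-1],[-0.4,-0.4,0,0,0,0,-1],[-0.6,-0.6,0,0,0,0,-1],[-0.8,-0.8,0,0,0,0,-1],[-1,-1,0,0,0,0,-1],[-1,-1,0,0,0,0,-1],[-1,-1,0,0,0,0,-1],[-1,-1,0,0,0,0,-1]]'
python3 - <<'E'
from h import *
MT=dict(top=dict(s=(.6163,-.1767),m=(.6324,-.0881),l=(.6485,.0004),xl=(.6646,.089)),side=dict(s=(.6147,-.1738),m=(.6309,-.0852),l=(.6471,.0033),xl=(.6632,.0919)))
for n in MT:
    p,d=capture(n);cv2.imwrite(f"pics/{n}4.png",p[:,:,::-1]);W=cloud(n,d)
    for k,c in MT[n].items():
        m=(abs(W[...,2]-H[k]-.014)<.007)&(np.hypot(W[...,0]-c[0],W[...,1]-c[1])<.042)
        v,u=np.nonzero(m)
        if len(v)>10:
            q=lid(n,d,(u.min(),v.min(),u.max(),v.max()),H[k]+.014);print(n,k,len(v),q[0]-c,q[1]-c,q[2:])
E
```

```text
time_s: 26.35
position: [0.616, -0.1752, 0.0912]
tcp_rot: [[0.178, 0.984, -0.0], [0.984, -0.178, 0.0], [0.0, -0.0, -1.0]]
force: [-1.0, 0.3, -0.4]
opening: 0.842
grasp_force: 0.0
time_s: 27.15
position: [0.6158, -0.1751, 0.2324]
tcp_rot: [[0.178, 0.984, -0.001], [0.984, -0.178, 0.0], [0.0, -0.001, -1.0]]
force: [0.2, 0.1, 0.4]
opening: 0.995
grasp_force: 0.0
time_s: 27.95
position: [0.3832, -0.3368, 0.2314]
tcp_rot: [[0.181, 0.984, 0.001], [0.984, -0.181, 0.0], [0.0, 0.001, -1.0]]
force: [0.0, 0.4, 0.3]
opening: 1.004
grasp_force: 0.0
top s 262 [-0.001  0.   ] [-5.99993515e-04 -9.99976873e-05] (0.038, np.float64(0.0566))
top m 399 [-0.0008 -0.0002] [-0.00070002 -0.0001    ] (0.0449, np.float64(0.0747))
top l 583 [-0.0015  0.002 ] [-0.0016  0.001 ] (0.0533, np.float64(0.0927))
top xl 816 [-2.2e-03 -1.0e-04] [-0.00209998  0.0001    ] (0.0614, np.float64(0.1109))
side s 170 [-0.0019  0.0011] [-0.00060002  0.0006    ] (0.0422, np.float64(0.0553))
side m 283 [-0.0009  0.0007] [-0.00069997  0.0007    ] (0.049, np.float64(0.0737))
side l 439 [-0.0016  0.0022] [-0.00189999  0.0023    ] (0.0571, np.float64(0.0918))
side xl 648 [-0.0024  0.0017] [-0.00259999  0.0014    ] (0.0646, np.float64(0.11))
```

View pics/side4.png

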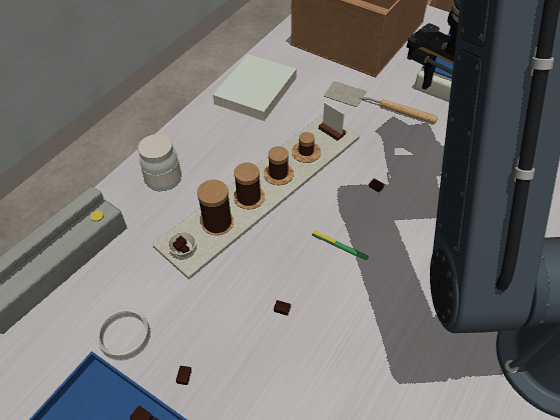

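View pics/top4.png

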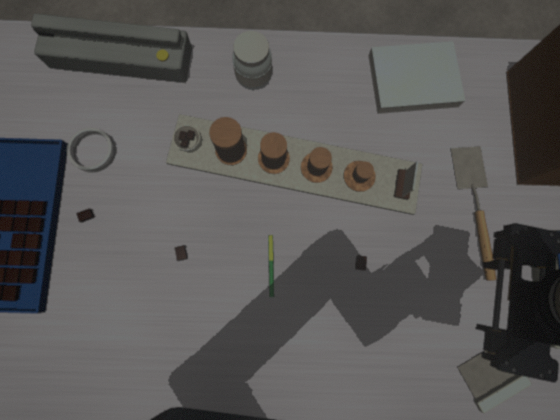

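Both views show all four upright on their marks: S at side pixel (306,145) next to the card, and XL at (215,208) next to the dish. Each is within 3 mm of its centre and the gripper is clear.

```bash
python3 -c "
from rig import bot
print(bot.hand_in())"
```

```text
the job is handed in; nothing more can be done
None
```

The job is handed in at about 28 s: all four canisters stand upright on their marks, smallest by the card holder and largest by the dish, each measured within about 3 mm of centre; no verdict came back.

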